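# Scan the crucible's stock label

## Task

Take the stick scanner that leans in the deep metal tub and scan the barcode label of the stand on which the grey crucible stands (only that one): aim its narrow nose squarely at the middle of the sloping label, about 45 mm off, and hold it steady there for two seconds without touching the stand or its card. Then stand the scanner back in the tub, nose down and lowered to the bottom before you let go, and leave the crucible, the bottle and the things around undisturbed.

Things in the scene. Friction and masses are not known exactly. Their poses are not given: they have to be found in the camera images.
- scanner: stick-shaped grey barcode scanner: round rod, 26 mm thick, 180 mm long, about 90 g; the nose narrows over its last 22 mm to 16 mm. Origin: middle of the nose's end face; z runs along the rod from nose to butt, the beam leaves along -z. At first it leans about 0.58 rad in the tub, nose on the floor at the left, butt over the rim to the right (-y), give or take 0.5 rad in direction
- grip (a point): point on the scanner's axis 140 mm from the nose, 40 mm from the butt, well above the tub's rim: a good place to grip, fingers pointing along the rod and closing from both sides of the plane in which it leans; axes as the scanner's
- focus (a point): point on the scanner's beam, 45 mm in front of its nose (at z = -45 mm of the scanner); same axes as the scanner
- tub: round open aluminium tub, 84 mm outside and 76 mm inside diameter, 90 mm high, floor 6 mm thick, fixed to the bench; origin under its centre, z up. Mind the surroundings: a motor hangs left of the near side of the bench (about x 0.32, y 0.25), 0.49 m above it; a rack and a lamp arm up to 0.46 m high stand to the right (y below -0.25); between and above 0.25 m it is clear
- stand_a: the crucible's stand: plywood deck 130 x 84 mm on two side boards, 50 mm high, fixed; origin under its centre, +x from its front (label side, facing nearer and right) to its back. An aluminium label card, 70 mm wide and 54 mm long, slopes up and back from a hinge line 56 mm in front of the deck's centre, 59 mm above the bench. 32 mm behind the deck's centre stands the grey crucible.
- stand_b: the bottle's stand: plywood deck 130 x 84 mm on two side boards, 50 mm high, fixed; origin under its centre, +x from its front (label side, facing nearer and right) to its back. An aluminium label card, 70 mm wide and 54 mm long, slopes up and back from a hinge line 56 mm in front of the deck's centre, 59 mm above the bench. 32 mm behind the deck's centre stands the green bottle.
- label_a (a point): middle of the barcode label (paper, 56 mm wide, 36 mm up the slope) on the sloping card of the crucible's stand, 30 mm up from its hinge line. z is square to its face, up and out to the front; x runs up the slope; y along its width. The card slopes 0.54 to 0.70 rad from level, differing from start to start; its hinge is stiff. This is the one to scan
- label_b (a point): middle of the barcode label (paper, 56 mm wide, 36 mm up the slope) on the sloping card of the bottle's stand, 30 mm up from its hinge line. z is square to its face, up and out to the front; x runs up the slope; y along its width. The card slopes 0.54 to 0.70 rad from level, differing from start to start; its hinge is stiff. Not to be scanned
- crucible: chalky grey crucible, an open cup 45 mm wide and 87 mm high, standing loose on its stand; origin under its centre
- green_bottle: green glass bottle with a black cap, 55 mm wide and 104 mm high, standing loose on the other stand; origin under its centre
- wedge: dark oak block, 28 x 38 x 54 mm, standing loose to the left of the stands, a bystander; origin under its centre
- brass_cup: small brass cup, 43 mm wide and 23 mm high, loose on the bench to the right of the stands, a bystander; origin under its centre
There are look-alikes about, which are no part of the job. Leave any turquoise look-alike of the tub alone.

How it is judged (in metres and radians):
On the way, in this order (a step that is already met when the one before it is completed fails the run):
1. the scanner, held in the fingers, is aimed at the crucible's label (the point 45 mm in front of its nose within 18 mm of the label's middle, beam within 11 degrees of square) and held steady for 1.5 s (distance between focus and label_a below 0.018 m and angle between the z axis of scanner and the z axis of label_a, either way round below 0.19 rad and linear speed of scanner below 0.02 m/s and angular speed of scanner below 0.15 rad/s and contact force between the fingers and scanner above 0.5 N), for 1.5 s.
2. the scanner, still held, is lowered into the tub nose down until its nose is within 22 mm of the tub's floor (horizontal distance between scanner and tub below 0.038 m and angle between scanner's own z axis and vertical below 0.7 rad and z of scanner in the frame of tub below 0.028 m and contact force between the fingers and scanner above 0.5 N), for 0.1 s.
At the end, for the whole second after the job is handed in: The scanner stands or leans at rest in the tub, nose down within 14 mm of the floor, released, no more than 40 degrees from upright; crucible and bottle are within 20 mm and the oak block and brass cup within 30 mm of where they stood (horizontal distance between scanner and tub below 0.038 m and angle between scanner's own z axis and vertical below 0.7 rad and z of scanner in the frame of tub below 0.018 m and linear speed of scanner below 0.03 m/s and contact force between the fingers and scanner below 0.1 N and distance of each of crucible, green_bottle from where it was at the start of the episode below 0.02 m and distance of each of wedge, brass_cup from where it was at the start of the episode below 0.03 m); the robot touches nothing.
It fails at once if the bottle's label is scanned (distance between focus and label_b below 0.018 m and angle between the z axis of scanner and the z axis of label_b, either way round below 0.19 rad).
It fails at once if the scanner, the fingers or the arm touches a stand or its label card with more than 1 N (contact force between any of scanner, the fingers, the arm and stand_a above 1 N or contact force between any of scanner, the fingers, the arm and stand_b above 1 N).
It fails at once if the crucible, the bottle, the oak block or the brass cup is knocked away (20 mm, 20 mm, 30 mm, 30 mm) (not (distance of crucible from where it was at the start of the episode below 0.02 m) or not (distance of green_bottle from where it was at the start of the episode below 0.02 m) or not (distance of wedge from where it was at the start of the episode below 0.03 m) or not (distance of brass_cup from where it was at the start of the episode below 0.03 m)).
It also fails if it takes over 51 s, if anything falls off the work surface, if the arm or the gripper's body presses on something with over 40 N, if the wrist force passes 120 N, or if a joint passes its speed limit or range.

## Robot

A 6-joint arm with a two-finger parallel gripper is mounted at the origin on a cart in front of the work surface, level with it; the furniture and walls round the work are solid. World frame = base frame: x ahead of the robot, y to its left, z up, the work surface at z = 0. Lengths are in m, angles in degrees, forces in N, time in s.
With the tool pointing down it reaches from about 0.3 to 0.875 m from the base axis. Payload 4.2 kg.
Tool frame: the origin (TCP) lies between the finger pads; the fingertips stand 8 mm ahead of it and the grasp point (between the pads) lies 11 mm behind it; z points along the fingers, y is the line along which they close (so a half turn about z gives the same grasp; the last joint's range is limited). The gripper opens to 85 mm and grips with 20 to 120 N. Pads are 22 mm wide; open, the fingers measure 114 mm over their backs; the gripper's body (76 mm by 85 mm) begins 54 mm behind the grasp point. The pads swing forward as they close: fully open they stand 13 mm farther back than shut.
Start: joints at [-68.64, 18.312, 89.639, -0, 72.044, -1.146], TCP at [0.22, -0.531, 0.202] pointing down, gripper open.
Joint ranges: [-177.97, 177.97], [-48.28, 115.42], [12.27, 149.76], [-77.06, 257.06], [2.81, 150.46], [-146.56, 146.56]. Speed limits (degrees/s): [147.25, 147.25, 180, 180, 180, 180].

## Interface

Orientations are given as [roll, pitch, yaw] about the fixed x, y, z axes, in that order (R = Rz(yaw) Ry(pitch) Rx(roll)).
In Python, from plant import bot gives the robot as it stands.
- The arm moves only by the tool carry_out, never from a script. Its argument "series" is one flat list of numbers, 6 for each row, row after row: the shift along the tool's x, y, z as a fraction of full scale, then the turn, a rotation vector about the tool's x, y, z as a fraction of full scale. In form: [tx, ty, tz, ax, ay, az, tx, ty, tz, ax, ay, az, ...]. A call has 1 to 20 rows; each row is the pose to reach, as a shift and turn from the pose commanded when the call began, along the tool's axes at that moment, turning the shorter way round; what a row does not reach only later rows make up. Full scale, the value 1, is 0.25 m for a shift and 180 degrees for a turn. A row lasts 1/12 s, in which the tool goes at most 41.7 mm and 7.16 degrees, less where a joint would pass 70% of its speed; a pose out of reach is approached as far as the arm can. A call with a number of a shift or a turn outside -1 to 1 is refused whole. A call with a gripper value outside its range is refused whole. "claw" is the opening, from -1 (shut) to 1 (fully open), set as the call begins (left out, the last holds). The fingers move at their own pace and stop on an object; "newtons" is the grip in N (left out, the last holds). Time passes only in rows, so rows that repeat a pose let the fingers close. It gives the time, the measured TCP pose, the force, the opening and the grip force at its end, in the units of the state.
- bot.sense(): the state, without advancing time (a new reading comes with each control period).
- bot.grab_frame(name): name is "scene" or "side" or "wrist"; returns the picture (384x512x3 uint8, red, green, blue); there is no depth.
- bot.camera_params(name): a dict with "camera_matrix" (3x3 intrinsics, pixels), "rvec" (rotation vector, rad) and "tvec" (3), from world to camera coordinates, as OpenCV has them. Camera axes: x right, y down, z forward; pixel columns grow to the right and rows downward; lengths in m; the calibration is good to about 2 mm. A picture is of the moment at which its call begins: read the wrist's pose just before it. camera_params takes no time and is no camera call; for the wrist camera it gives the pose at the moment of the call.
- bot.hand_in(): hands the job in; it is judged then, once.
Trained networks look in the newest picture that a camera, given by its name, has taken for a name from the list of things; names that differ only in an ending like _2 or _b are one class to them, and where a whole thing is asked for, a point or a joint stands for the part that bears it (a point fixed in the world has none). Each returns a list of dicts, best first, with "score" (0 to 1); they miss things now and then, are a little off and sometimes report something else, mostly with a low value. They report only what shows in the picture. A call takes as long as a camera call. They do not tell look-alikes from the thing itself.
- bot.silhouettes(label, camera): "region" (384x512 bool, what is visible of it) and "rect" ([left, top, width, height] in pixels, round what is visible of it).
- bot.mark_of(label, camera): "xy" ([column, row] in pixels: a listed point, or the origin of a listed thing).
The state is a dict: "time": time; "joint_pos": joint angles; "joint_velocities": joint speeds; "tau": joint torques, N m; "tool_pos": TCP position; "tcp_rot": TCP orientation; "ft_force": force on the tool from outside, world axes, zero at the start; "torque": the same for the moment, N m; "opening": opening from 0.0 (shut) to 1.0 (fully open); "gripper_force": force on a finger pad.
Only numpy, scipy, OpenCV 4.12 (cv2) and the standard library are available. Lean on these libraries where they do the work, as an engineer would, in place of code of your own. Each camera call takes 0.05 s, during which the arm holds its last target. There are 200 camera calls.

## Working session

There is one attempt and no reset: what is moved stays moved. The work goes in short steps, Python scripts to look and compute and a tool call to move; the robot and the scene stay as the last step left them, time stands still between calls to the robot, and variables do not carry over. Pictures are saved under pics/ and viewed, at most 10 in all, crops included, and the job is handed in when it is done.

Besides the shell and the picture viewer there is one more tool, called by a JSON object that holds its "op" and its "data", one argument or row to a line. carry_out: Moves the arm, as the interface text tells. Its arguments: {"type":"object","properties":{"series":{"type":"array","items":{"type":"number","minimum":-1,"maximum":1}},"claw":{"type":"number"},"newtons":{"type":"number"}},"required":["series"]}

```bash
ls; mkdir -p pics; cat > h.py <<'E'
import numpy as np,cv2
from scipy.spatial.transform import Rotation as R
from plant import bot
def cam(n):
    p=bot.camera_params(n);K=np.array(p["camera_matrix"],float);Rm=cv2.Rodrigues(np.array(p["rvec"],float).reshape(3))[0];t=np.array(p["tvec"],float).reshape(3)
    return K,Rm,t
def ray(c,uv):
    K,Rm,t=c;d=Rm.T@np.linalg.solve(K,[uv[0],uv[1],1.]);return -Rm.T@t,d/np.linalg.norm(d)
def proj(c,X):
    K,Rm,t=c;x=(np.atleast_2d(X)@Rm.T+t)@K.T;return x[:,:2]/x[:,2:]
def tri(obs):
    A=np.zeros((3,3));b=np.zeros(3)
    for c,uv in obs:
        o,d=ray(c,uv);P=np.eye(3)-np.outer(d,d);A+=P;b+=P@o
    X=np.linalg.solve(A,b);return X,[np.linalg.norm(proj(c,X)[0]-uv) for c,uv in obs]
E
python3 - <<'E'
from h import *
ims={}
for n in("scene","side"):
    im=bot.grab_frame(n);cv2.imwrite(f"pics/{n}0.png",im[:,:,::-1]);c=cam(n);print(n,ray(c,(256,192)),c[0][0,0])
    for l in "scanner grip tub stand_a label_a crucible green_bottle wedge brass_cup".split():
        print(l,[(round(m["score"],2),np.round(m["xy"]).tolist()) for m in bot.mark_of(l,n)][:4])
E
python3 -c "
import cv2,numpy as np
a=[cv2.imread(f'pics/{n}0.png') for n in('scene','side')]
cv2.imwrite('pics/both.png',np.hstack(a)[:,:])"
```

```text
pics
scene (array([0.07614858, 0.63840053, 0.41637352]), array([ 0.63752895, -0.68059799, -0.36103077])) 357.75812221164637
scanner []
grip [(0.84, [314.0, 204.0])]
tub [(0.98, [256.0, 292.0]), (0.77, [296.0, 264.0])]
stand_a [(0.83, [258.0, 210.0]), (0.71, [206.0, 237.0])]
label_a [(0.93, [218.0, 210.0]), (0.68, [268.0, 189.0]), (0.36, [298.0, 262.0])]
crucible [(0.61, [247.0, 199.0])]
green_bottle [(0.95, [193.0, 218.0])]
wedge [(0.64, [206.0, 278.0])]
brass_cup []
side (array([0.39716792, 0.69596641, 0.68016444]), array([ 0.25261394, -0.71869934, -0.64780973])) 400.96693771814904
scanner []
grip [(0.67, [331.0, 202.0])]
tub [(0.89, [315.0, 255.0]), (0.61, [300.0, 304.0]), (0.3, [240.0, 172.0]), (0.26, [224.0, 183.0])]
stand_a [(0.71, [238.0, 198.0]), (0.64, [212.0, 248.0])]
label_a [(0.79, [251.0, 168.0]), (0.64, [225.0, 218.0]), (0.35, [317.0, 256.0])]
crucible [(0.8, [226.0, 184.0])]
green_bottle [(0.84, [197.0, 236.0])]
wedge [(0.64, [251.0, 305.0])]
brass_cup [(0.59, [242.0, 174.0]), (0.48, [332.0, 204.0])]
```

View pics/scene0.png

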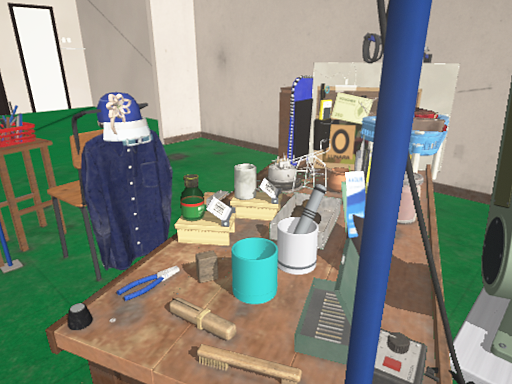

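View pics/side0.png

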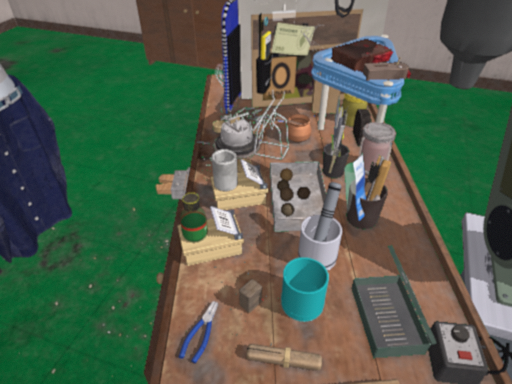

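The scene view shows the metal tub holding the scanner at about (297,245), with its butt at (319,188). The turquoise look-alike is at (255,270). The crucible stands on the stand at (258,205) with its label at (268,189). The bottle's stand is at (206,232) with its label at (218,210). In the side view, the metal tub is at (320,240), the turquoise one at (304,290), the crucible's label at (253,173) and the bottle's label at (226,221).

```bash
python3 - <<'E'
from h import *
S,D=cam("scene"),cam("side")
for n,a,b in [("tub",(296,264),(315,255)),("turq",(256,292),(300,304)),("standa",(258,210),(238,198)),("standb",(206,237),(212,248)),("labela",(268,189),(251,168)),("labelb",(218,210),(225,218)),("crucible",(247,199),(226,184)),("bottle",(193,218),(197,236)),("grip",(314,204),(331,202)),("butt",(320,187),(335,185)),("wedge",(206,278),(251,305))]:
    X,e=tri([(S,a),(D,b)]);print(n,X.round(3),np.round(e,1))
s=bot.sense();print(s)
t=np.array(s["tool_pos"]);Rt=R.from_euler("xyz",s["tcp_rot"],degrees=True);c=cam("wrist")
print("wrist cam in tool",Rt.inv().apply(-c[1].T@c[2]-t),Rt.inv().apply(c[1].T[:,2]),Rt.inv().apply(c[1].T[:,0]),c[0])
a=cv2.imread("pics/scene0.png")[160:290,170:350];b=cv2.imread("pics/side0.png")[140:290,170:350]
f=lambda x:cv2.resize(x,(400,400*x.shape[0]//x.shape[1]),interpolation=cv2.INTER_CUBIC)
a,b=f(a),f(b);o=np.zeros((340,800,3),np.uint8);o[:a.shape[0],:400]=a;o[:b.shape[0],400:]=b;cv2.imwrite("pics/crop1.png",o)
E
```

```text
tub [ 0.469  0.093 -0.01 ] [0. 0.]
turq [ 0.468  0.224 -0.013] [1.3 1.2]
standa [ 0.694 -0.021  0.009] [2.5 2.7]
standb [0.691 0.16  0.002] [0.1 0.1]
labela [ 0.677 -0.055  0.073] [1.5 1.6]
labelb [0.668 0.133 0.074] [1.7 1.8]
crucible [ 0.731 -0.024  0.035] [0.1 0.1]
bottle [0.714 0.178 0.051] [0.1 0.1]
grip [0.456 0.057 0.124] [0.3 0.3]
butt [0.455 0.04  0.157] [0.4 0.4]
wedge [0.557 0.271 0.003] [0.2 0.2]
{'time': 1.0, 'joint_pos': array([-6.86407179e+01,  1.83123577e+01,  8.96396086e+01,  6.75344666e-04,
        7.20437319e+01, -1.14721370e+00]), 'joint_velocities': array([ 0.0159954 ,  0.02152015, -0.05864079,  0.09475817, -0.00174942,
        0.011285  ]), 'tau': array([-1.70389494e-04, -4.15421748e+01, -2.34427035e+01, -1.23837108e-04,
        1.48203699e-04, -9.35709323e-06]), 'tool_pos': array([ 0.22010074, -0.53122245,  0.2016292 ]), 'tcp_rot': array([ 1.79995686e+02, -5.56210682e-04,  2.25062876e+01]), 'ft_force': array([ 0.38473014, -0.54710448,  0.42376462]), 'torque': array([-0.03653031,  0.03695815, -0.01943793]), 'gripper_force': 0.0, 'opening': 0.9980995432852399}
wrist cam in tool [ 0.07953272  0.00024389 -0.17154612] [-0.30751435 -0.00119268  0.9515427 ] [1.69229888e-04 9.99999130e-01 1.30810412e-03] [[345.56650915   0.         256.57606903]
 [  0.         345.56650915 194.78606023]
 [  0.           0.           1.        ]]
```

View pics/crop1.png

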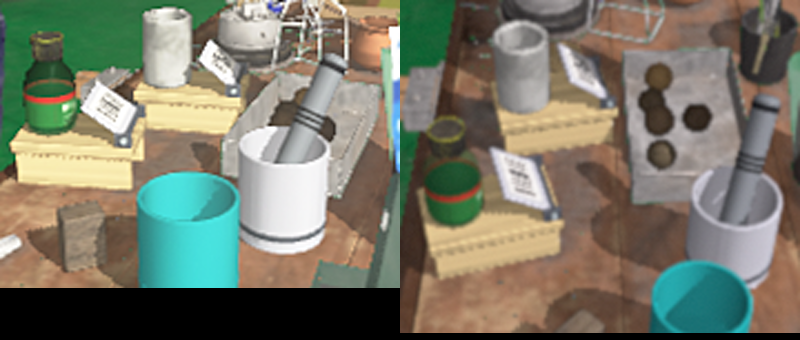

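The crop confirms it: the white-grey metal tub with the dark base ring holds the scanner at scene (297,245), and the turquoise tub is empty. The crucible's stand is the farther one, with its label at scene (268,189). I'll raise the arm, then look with the wrist camera.

{"op": "carry_out", "data": {
  "series": [0,0,-1,0,0,0,0,0,-1,0,0,0,0,0,-1,0,0,0,0,0,-1,0,0,0,0,0,-1,0,0,0,0,0,-1,0,0,0,0,0,-1,0,0,0,0,0,-1,0,0,0],
  "claw": 1
}}

```text
time: 1.67
tool_pos: [0.2204, -0.5319, 0.4547]
tcp_rot: [179.6, 0.0, 22.5]
ft_force: [-0.0, -0.2, -1.0]
opening: 0.999
gripper_force: 0.0
```

```bash
cat >> h.py <<'E'
def delta(p,rot):
    s=bot.sense();t=np.array(s["tool_pos"]);Rt=R.from_euler("xyz",s["tcp_rot"],degrees=True)
    d=Rt.inv().apply(np.array(p)-t);w=(Rt.inv()*rot).as_rotvec(degrees=True)
    print("at",t.round(4),np.round(s["tcp_rot"],2),"t",round(s["time"],2),"q",np.round(s["joint_pos"],1))
    print("row",np.r_[d/.25,w/180].round(4).tolist(),"rows min",np.linalg.norm(d)/.0417,np.linalg.norm(w)/7.16)
E
python3 -c "
from h import *
delta([.5,.02,.42],R.from_euler('xyz',[180,0,90],degrees=True))"
```

```text
at [ 0.2204 -0.5319  0.4547] [1.7961e+02 1.0000e-02 2.2510e+01] t 1.67 q [-68.6  16.3  57.2  -0.  106.1  -1.1]
row [1.8784, -1.6121, 0.1277, 0.0019, 0.0013, -0.375] rows min 14.859627330803416 9.426452941248085
```

{"op": "carry_out", "data": {
  "series": [0.94,-0.8,0,0,0,-0.375,0.94,-0.8,0,0,0,-0.375,0.94,-0.8,0,0,0,-0.375,0.94,-0.8,0,0,0,-0.375,0.94,-0.8,0,0,0,-0.375,0.94,-0.8,0,0,0,-0.375,0.94,-0.8,0,0,0,-0.375,0.94,-0.8,0,0,0,-0.375,0.94,-0.8,0,0,0,-0.375,0.94,-0.8,0,0,0,-0.375,0.94,-0.8,0,0,0,-0.375]
}}

```text
time: 2.58
tool_pos: [0.3605, -0.2556, 0.4501]
tcp_rot: [-179.9, -0.1, 90.1]
ft_force: [-0.7, -0.7, 0.3]
opening: 0.999
gripper_force: 0.0
```

```bash
python3 -c "
from h import *
delta([.5,.02,.42],R.from_euler('xyz',[180,0,90],degrees=True))"
```

```text
at [ 0.3605 -0.2556  0.4501] [-1.7986e+02 -1.0000e-01  9.0120e+01] t 2.58 q [-36.8   2.9  74.4  -0.  102.8 -37. ]
row [1.1011, 0.5608, 0.1211, -0.0008, -0.0005, 0.0007] rows min 7.443894139845499 0.029155373646909823
```

{"op": "carry_out", "data": {
  "series": [1,0.56,0.12,0,0,0,1,0.56,0.12,0,0,0,1,0.56,0.12,0,0,0,1,0.56,0.12,0,0,0,1,0.56,0.12,0,0,0,1,0.56,0.12,0,0,0,1,0.56,0.12,0,0,0,1,0.56,0.12,0,0,0,1,0.56,0.12,0,0,0,1,0.56,0.12,0,0,0]
}}

```text
time: 3.42
tool_pos: [0.5003, -0.007, 0.4207]
tcp_rot: [-179.9, 0.0, 89.9]
ft_force: [0.1, -1.0, 0.6]
opening: 0.996
gripper_force: 0.0
```

```bash
cat > look.py <<'E'
from h import *
import sys,pickle
n=sys.argv[1];c=cam("wrist");im=bot.grab_frame("wrist");cv2.imwrite(f"pics/{n}.png",im[:,:,::-1]);pickle.dump(c,open(n+".pkl","wb"))
for l in "scanner grip tub stand_a label_a crucible green_bottle".split():
    print(l,[(round(m["score"],2),np.round(m["xy"],1).tolist()) for m in bot.mark_of(l,"wrist")][:4])
s=bot.silhouettes("scanner","wrist");print([(m["score"],m["rect"]) for m in s][:3])
if s: np.save(n+"_sc.npy",s[0]["region"])
E
python3 look.py w1
```

```text
scanner [(0.62, [236.2, 42.7])]
grip [(0.6, [226.7, 93.2])]
tub [(0.65, [235.5, 64.3])]
stand_a [(0.81, [383.7, 33.1]), (0.73, [368.9, 140.6])]
label_a [(0.89, [369.9, 164.2]), (0.86, [380.8, 33.0])]
crucible [(0.8, [398.5, 137.1])]
green_bottle [(0.66, [412.5, 8.0])]
[(0.61, [211.3, 38.2, 28.6, 79.4])]
```

View pics/w1.png

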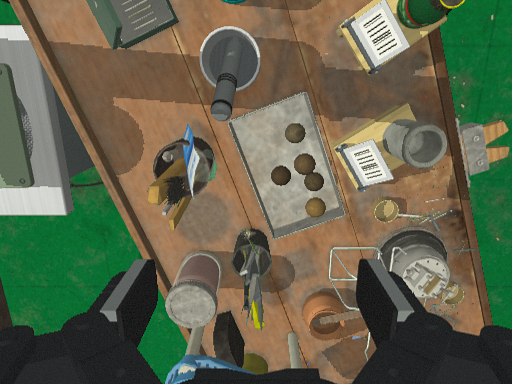

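The wrist view shows the metal tub's rim at about (230,58), with the scanner from (232,30) to its butt at (221,112). The crucible is at (415,142) and its white label at (367,163), which is label_a. The bottle's label is at (380,33). Next is a second view from a shifted pose.

{"op": "carry_out", "data": {
  "series": [0.28,0.4,0.16,0,0,0,0.28,0.4,0.16,0,0,0,0.28,0.4,0.16,0,0,0,0.28,0.4,0.16,0,0,0,0.28,0.4,0.16,0,0,0]
}}

```text
time: 4.28
tool_pos: [0.6015, 0.0645, 0.3785]
tcp_rot: [-179.7, 0.0, 90.1]
ft_force: [0.3, 0.0, -0.1]
opening: 0.999
gripper_force: 0.0
```

```bash
python3 look.py w2; python3 - <<'E'
import cv2,numpy as np
a=cv2.imread('pics/w1.png');b=cv2.imread('pics/w2.png')
np.save('x.npy',0)
cv2.imwrite('pics/w2c.png',cv2.resize(b[:,130:430],None,fx=1.5,fy=1.5,interpolation=cv2.INTER_CUBIC))
E
```

```text
scanner [(0.73, [167.2, 93.9])]
grip [(0.82, [143.9, 154.8])]
tub [(0.83, [170.4, 111.4]), (0.65, [161.7, 21.7])]
stand_a [(0.92, [312.3, 189.3]), (0.9, [315.8, 79.8])]
label_a [(0.67, [305.8, 89.1]), (0.61, [303.6, 219.1]), (0.6, [317.9, 79.7]), (0.41, [141.1, 156.0])]
crucible [(0.71, [339.7, 190.7])]
green_bottle [(0.67, [347.6, 64.0])]
[(0.8, [125.0, 89.9, 46.6, 95.1])]
```

View pics/w2.png

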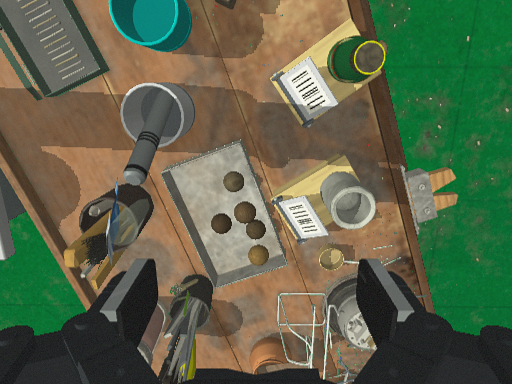

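This second view has the scanner in the metal tub with its butt at (137,178), label_a at (302,218) beside the crucible at (347,200), and label_b at (307,88). Now I'll measure the label's corners and the scanner's axis.

```bash
cat > meas.py <<'E'
from h import *
import pickle
from scipy.optimize import least_squares
cs=[pickle.load(open(f"{n}.pkl","rb")) for n in("w1","w2")]
def quad(n,seed):
    im=cv2.imread(f"pics/{n}.png");m=(im.min(2)>205).astype(np.uint8)
    m=cv2.morphologyEx(m,cv2.MORPH_CLOSE,np.ones((7,7),np.uint8))
    _,L,st,ce=cv2.connectedComponentsWithStats(m);i=1+np.argmin(np.linalg.norm(ce[1:]-seed,axis=1)+1e3*(st[1:,4]<150))
    cn=max(cv2.findContours((L==i).astype(np.uint8),0,1)[0],key=cv2.contourArea)
    r=cv2.minAreaRect(cn);print(n,st[i],ce[i].round(1),"rect",np.round(r[1],1),r[2]);
    h=cv2.convexHull(cn)
    for e in np.linspace(2,15,40):
        q=cv2.approxPolyDP(h,e,True)[:,0]
        if len(q)==4:break
    return q.astype(float),ce[i]
qa,ca=quad("w1",(367,163));qb,cb=quad("w2",(302,218))
print(qa.tolist(),qb.tolist())
# order: start from the corner, same cyclic sense, by angle
o=lambda q:q[np.argsort(np.arctan2(*(q-q.mean(0)).T[::-1]))]
qa,qb=o(qa),o(qb)
best=min((np.abs((qa-qa.mean(0))-np.roll(qb-qb.mean(0),k,0)).sum(),k) for k in range(4))[1];qb=np.roll(qb,best,0)
P=[tri([(cs[0],a),(cs[1],b)]) for a,b in zip(qa,qb)]
for x,e in P:print(x.round(4),np.round(e,1))
X=np.array([p[0] for p in P]);print("sides",np.linalg.norm(X-np.roll(X,-1,0),axis=1).round(4))
print("centre",X.mean(0),tri([(cs[0],ca),(cs[1],cb)]))
# model: centre, yaw, slope; paper 56 x 36
def corners(v):
    c,y,s=v[:3],v[3],v[4];f=np.array([np.cos(y),np.sin(y),0]);u=np.cos(s)*f+np.array([0,0,np.sin(s)]);w=np.array([-np.sin(y),np.cos(y),0])
    return np.array([c+a*u*.018+b*w*.028 for a,b in((1,1),(1,-1),(-1,-1),(-1,1))])
def res(v,q):
    return np.r_[(proj(cs[0],corners(v))-q[0]).ravel(),(proj(cs[1],corners(v))-q[1]).ravel(),(v[4]-.62)/.08*1.0]
best=None
for k in range(4):
  for fl in(1,-1):
    q=[np.roll(qa[::fl],k,0),np.roll(qb[::fl],k,0)]
    r=least_squares(res,np.r_[X.mean(0),.5,.62],args=(q,),x_scale=[.01]*3+[.3,.3])
    if best is None or r.cost<best.cost:best=r
v=best.x;print("label fit",v.round(4),"cost",best.cost,best.fun.round(1));np.save("label.npy",v)
f=np.array([np.cos(v[3]),np.sin(v[3]),0]);
print("hinge",v[:3]-.03*(np.cos(v[4])*f+[0,0,np.sin(v[4])]),"stand origin",v[:3]-.03*np.cos(v[4])*f+.056*f,"crucible",v[:3]-.03*np.cos(v[4])*f+.088*f)
# scanner: axis fit to silhouettes
for l,a,b in(("tubO",(235.5,64.3),(170.4,111.4)),("grip",(226.7,93.2),(143.9,154.8)),("nose",(236.2,42.7),(167.2,93.9)),("stand",(368.9,140.6),(312.3,189.3)),("cruc",(398.5,137.1),(339.7,190.7))):
    x,e=tri([(cs[0],a),(cs[1],b)]);print(l,x.round(4),np.round(e,1))
E
python3 meas.py
```

```text
w1 [ 344  140   49   46 1263] [367.7 163. ] rect [48.1 30.4] 62.10273361206055
w2 [ 279  196   49   42 1071] [302.8 217.2] rect [52.4 25. ] 58.392494201660156
[[372.0, 140.0], [392.0, 178.0], [363.0, 185.0], [344.0, 149.0]] [[279.0, 202.0], [304.0, 196.0], [327.0, 234.0], [301.0, 237.0]]
[ 0.6338 -0.0237  0.066 ] [0.1 0.1]
[ 0.6669 -0.0059  0.0915] [0.1 0.1]
[ 0.7021 -0.0625  0.0932] [0.1 0.1]
[ 0.6694 -0.0821  0.0623] [0.2 0.2]
sides [0.0453 0.0667 0.0491 0.0685]
centre [ 0.66803356 -0.04356448  0.07824236] (array([ 0.6684187 , -0.04287438,  0.07807315]), [np.float64(0.09498141515766684), np.float64(0.09832576018337064)])
label fit [ 0.6638 -0.0374  0.0974  0.5204  0.4766] cost 68.20277535993634 [ 0.9  0.9 -3.3 -3.6  2.2 -3.1  5.3  1.  -0.9  2.8 -5.4 -2.2 -1.1  0.2
  2.6  3.7 -1.8]
hinge [ 0.64069038 -0.05063478  0.08368606] stand origin [ 0.68927773 -0.02279111  0.09744836] crucible [ 0.71704192 -0.00688044  0.09744836]
tubO [ 0.4657  0.1015 -0.0016] [0.2 0.2]
grip [0.462  0.0599 0.1313] [0.2 0.2]
nose [0.4698 0.1295 0.0286] [0.6 0.6]
stand [ 0.6911 -0.0213  0.0054] [0.6 0.7]
cruc [ 0.7256 -0.0104  0.0449] [1.5 1.5]
```

```bash
cat > sc.py <<'E'
from h import *
import pickle
from scipy.optimize import least_squares
V=[(pickle.load(open(f"{n}.pkl","rb")),np.load(n+"_sc.npy")) for n in("w1","w2")]
for n in("scene","side"):
    bot.grab_frame(n);s=bot.silhouettes("scanner",n);print(n,[(round(m["score"],2),np.round(m["rect"])) for m in s][:3])
    for m in s:
        l,t,w,h=m["rect"]
        if abs(l+w/2-(307 if n=="scene" else 330))<15 and t<200: V.append((cam(n),m["region"]));break
L=[]
for c,m in V:
    m=cv2.morphologyEx(m.astype(np.uint8),cv2.MORPH_OPEN,np.ones((3,3)));yx=np.argwhere(m)[:,::-1].astype(float);mu=yx.mean(0);d=np.linalg.svd(yx-mu,full_matrices=False)[2][0]
    t=(yx-mu)@d;L.append((c,mu,d,t.min(),t.max()));print("mask",len(yx),mu.round(1),d.round(3),"ends",(mu+d*t.min()).round(1),(mu+d*t.max()).round(1),"width",((yx-mu)@[-d[1],d[0]]).std()*3.46)
def ln(v,z):z=np.asarray(z)[:,None];return np.c_[v[0]+v[2]*(z-.13),v[1]+v[3]*(z-.13),z]
def res(v):
    return np.concatenate([(proj(c,ln(v,[.07,.15]))-mu)@[-d[1],d[0]] for c,mu,d,_,_ in L])
r=least_squares(res,[.462,.06,0,-.65],x_scale=.01,loss="soft_l1");v=r.x
print(v.round(4),res(v).round(1));a=np.r_[v[2:],1];a/=np.linalg.norm(a)
print("axis",a.round(3),"lean",np.arccos(a[2]),"nose@.010",ln(v,[.010]),"butt",ln(v,[.010])[0]+.18*a,"grip",ln(v,[.010])[0]+.14*a)
for c,mu,d,t0,t1 in L: print("proj butt",proj(c,ln(v,[.010])[0]+.18*a).round(1),"nose",proj(c,ln(v,[.010])).round(1))
np.save("axis.npy",np.r_[ln(v,[.010])[0],a])
E
python3 sc.py
```

```text
scene [(0.88, array([295., 184.,  33.,  50.]))]
side [(0.62, array([314., 184.,  28.,  58.]))]
mask 1415 [227.   80.6] [-0.199  0.98 ] ends [235.7  37.9] [219.1 119.4] width 17.592690386388774
mask 1983 [148.4 139.3] [-0.369  0.929] ends [167.6  91. ] [130.9 183.5] width 20.467349838301438
mask 639 [310.1 209.1] [-0.433  0.901] ends [321.8 184.9] [297.8 234.8] width 11.978449799651509
mask 755 [327.4 211.7] [-0.273  0.962] ends [335.7 182.5] [319.  241.3] width 12.425744067764539
[ 0.4576  0.0549 -0.0833 -0.6776] [-0.2  0.2  0.2 -0.1 -0.3  0.1  0.3 -0.1]
axis [-0.069 -0.56   0.826] lean 0.5990359253900068 nose@.010 [[0.46756922 0.13622426 0.01      ]] butt [0.45518184 0.03549067 0.15865833] grip [0.45793459 0.05787591 0.12562314]
proj butt [[219.9 114.7]] nose [[235.7  39.8]]
proj butt [[132.6 179.7]] nose [[168.1  88.4]]
proj butt [[321. 186.]] nose [[284.1 264.5]]
proj butt [[335.8 182.7]] nose [[312.  263.8]]
```

```bash
python3 - <<'E'
from h import *
import pickle
A,B=[pickle.load(open(f"{n}.pkl","rb")) for n in("w1","w2")];S,D=cam("scene"),cam("side")
for n,o in {"broch top scene/side":[(S,(351,171)),(D,(355,158))],"broch w":[(A,(189,125)),(B,(116,179))],"yellow stick":[(A,(150,192)),(B,(66,255)),],"potw":[(A,(186,165)),(B,(115,217))],"2nd pot":[(A,(258,325)),(S,(333,165))],"2nd pot tip side":[(D,(341,105)),(S,(346,160))],"yellow pencil side":[(D,(386,160)),(S,(363,172))]}.items():
    X,e=tri(o);print(n,X.round(3),np.round(e,1))
d=np.load("axis.npy");p,a=d[:3],d[3:];z=-a;y=np.cross(z,[0,0,1.]);y/=np.linalg.norm(y);y*=np.sign(y[0]);x=np.cross(y,z)
Rg=R.from_matrix(np.c_[x,y,z]);print(Rg.as_euler("xyz",degrees=True));np.save("Rg.npy",Rg.as_matrix())
for k in(.129+.17,.129):delta(p+k*a,Rg);print(p+k*a)
E
```

```text
broch top scene/side [ 0.43  -0.037  0.179] [0.6 0.6]
broch w [0.4   0.014 0.076] [0. 0.]
yellow stick [ 0.36  -0.064  0.158] [0.1 0.1]
potw [ 0.391 -0.046  0.073] [0.6 0.6]
2nd pot [ 0.537 -0.234  0.149] [35.2 18.9]
2nd pot tip side [ 0.506 -0.19   0.182] [13.2 12.3]
yellow pencil side [0.373 0.007 0.207] [4.8 4.8]
[-180.          -34.3222303    82.98943822]
at [0.6005 0.0634 0.3818] [179.98   0.    90.  ] t 4.93 q [ 4.9 18.4 64.3 -0.  97.3  4.9]
row [-0.3781, -0.614, 0.4993, -0.0116, 0.1904, 0.0378] rows min 5.258285508016212 4.8897775529671685
[ 0.44699241 -0.03110542  0.256938  ]
at [0.6005 0.0634 0.3818] [179.98   0.    90.  ] t 4.93 q [ 4.9 18.4 64.3 -0.  97.3  4.9]
row [0.0025, -0.5674, 1.0609, -0.0116, 0.1904, 0.0378] rows min 7.212822896228256 4.8897775529671685
[0.4586916  0.06403186 0.11653847]
```

The brochure top at about (0.43, -0.04, 0.18) is close to the gripper body's path. I'll grip with the tool 10° more upright than the rod, which only turns it about the closing axis.

```bash
python3 - <<'E'
from h import *
d=np.load("axis.npy");p,a=d[:3],d[3:];Rg=R.from_matrix(np.load("Rg.npy"))
for s in(1,-1):
    Rt=Rg*R.from_rotvec([0,s*10,0],degrees=True);z=Rt.as_matrix()[:,2]
    if z[2]<-.9:break
np.save("Rt.npy",Rt.as_matrix());print(z,Rt.as_euler("xyz",degrees=True),"scanner z in tool",Rt.inv().apply(a))
T=p+.14*a+.011*z;np.save("T.npy",T)
for k in(.14,0):delta(T-k*z,Rt);print(T-k*z)
E
```

```text
[ 0.05026943  0.40878868 -0.91124354] [-180.          -24.3222303    82.98943822] scanner z in tool [-1.73648178e-01 -2.13033757e-16 -9.84807753e-01]
at [0.6005 0.0634 0.3818] [179.98   0.    90.  ] t 4.93 q [ 4.9 18.4 64.3 -0.  97.3  4.9]
row [-0.2331, -0.5962, 0.5543, -0.0082, 0.135, 0.0384] rows min 5.076900163427266 3.53330145804676
[0.45144984 0.00514217 0.24317356]
at [0.6005 0.0634 0.3818] [179.98   0.    90.  ] t 4.93 q [ 4.9 18.4 64.3 -0.  97.3  4.9]
row [-0.0042, -0.5682, 1.0646, -0.0082, 0.135, 0.0384] rows min 7.235019364022266 3.53330145804676
[0.45848756 0.06237259 0.11559946]
```

{"op": "carry_out", "data": {
  "series": [-0.233,-0.596,0.554,-0.008,0.135,0.038,-0.233,-0.596,0.554,-0.008,0.135,0.038,-0.233,-0.596,0.554,-0.008,0.135,0.038,-0.233,-0.596,0.554,-0.008,0.135,0.038,-0.233,-0.596,0.554,-0.008,0.135,0.038,-0.233,-0.596,0.554,-0.008,0.135,0.038,-0.233,-0.596,0.554,-0.008,0.135,0.038,-0.233,-0.596,0.554,-0.008,0.135,0.038,-0.233,-0.596,0.554,-0.008,0.135,0.038],
  "claw": 1
}}

```text
time: 5.68
tool_pos: [0.4541, 0.0052, 0.2449]
tcp_rot: [179.7, -24.3, 83.2]
ft_force: [1.1, 1.0, 0.4]
opening: 0.998
gripper_force: 0.0
```

```bash
python3 - <<'E'
from h import *
delta(np.load("T.npy"),R.from_matrix(np.load("Rt.npy")))
c=cam("wrist");im=bot.grab_frame("wrist")[:,:,::-1].copy();d=np.load("axis.npy")
for k in(.10,.14,.18):cv2.circle(im,tuple(proj(c,d[:3]+k*d[3:])[0].astype(int).tolist()),3,(0,0,255),-1)
cv2.imwrite("pics/w3.png",im)
E
```

```text
at [0.4541 0.0052 0.2449] [179.74 -24.29  83.22] t 5.68 q [-18.9   7.1 102.8  24.5  76.5 -19.2]
row [-0.0037, -0.012, 0.5656, 0.0009, 0.0002, 0.0012] rows min 3.3919099151779273 0.03802258690145984
```

View pics/w3.png

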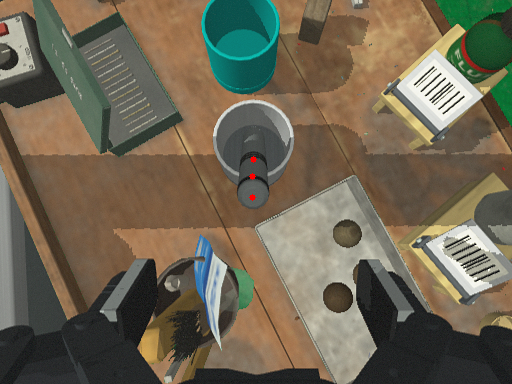

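The red dots lie on the rod, so the measured axis is right. Next I'll check the brochure's distance from the gripper body.

```bash
python3 - <<'E'
from h import *
import pickle
A,B=[pickle.load(open(f"{n}.pkl","rb")) for n in("w1","w2")];C=cam("wrist");S,D=cam("scene"),cam("side")
Rt=R.from_matrix(np.load("Rt.npy"));T=np.load("T.npy")
for n,o in {"end1 ABC":[(A,(187,125)),(B,(117,178)),(C,(199,236))],"end2 BC":[(B,(104,250)),(C,(219,346))],"end1 BC":[(B,(117,178)),(C,(199,236))],"end2 AC":[(A,(196,190)),(C,(219,346))],"SD":[(S,(351,171)),(D,(355,158))],"SDright":[(S,(365,172)),(D,(368,155))]}.items():
    X,e=tri(o);print(n,X.round(3),np.round(e,1),"in tool at grasp",Rt.inv().apply(X-T).round(3))
E
```

```text
end1 ABC [0.394 0.011 0.059] [0.4 0.7 0.5] in tool at grasp [-0.077 -0.058  0.028]
end2 BC [ 0.411 -0.067  0.155] [ 7.5 12.8] in tool at grasp [-0.106 -0.031 -0.091]
end1 BC [0.394 0.011 0.059] [0.5 0.7] in tool at grasp [-0.077 -0.058  0.027]
end2 AC [ 0.397 -0.107  0.028] [3.4 5.5] in tool at grasp [-0.196 -0.04   0.008]
SD [ 0.43  -0.037  0.179] [0.6 0.6] in tool at grasp [-0.067 -0.017 -0.1  ]
SDright [ 0.405 -0.057  0.178] [0. 0.] in tool at grasp [-0.088 -0.038 -0.108]
```

It clears by more than 20 mm, so I'll advance.

{"op": "carry_out", "data": {
  "series": [-0.004,-0.012,0.14,0,0,0,-0.004,-0.012,0.28,0,0,0,-0.004,-0.012,0.4,0,0,0,-0.004,-0.012,0.5,0,0,0,-0.004,-0.012,0.55,0,0,0,-0.004,-0.012,0.566,0,0,0,-0.004,-0.012,0.566,0,0,0,-0.004,-0.012,0.566,0,0,0]
}}

```text
time: 6.4
tool_pos: [0.4571, 0.0626, 0.1148]
tcp_rot: [179.9, -24.3, 83.2]
ft_force: [0.3, -0.4, 0.6]
opening: 1.004
gripper_force: 0.0
```

{"op": "carry_out", "data": {
  "series": [0,0,0,0,0,0,0,0,0,0,0,0,0,0,0,0,0,0,0,0,0,0,0,0,0,0,0,0,0,0,0,0,0,0,0,0,0,0,0,0,0,0,0,0,0,0,0,0,0,0,0,0,0,0,0,0,0,0,0,0],
  "claw": -1,
  "newtons": 45
}}

```text
time: 7.23
tool_pos: [0.4557, 0.0624, 0.1139]
tcp_rot: [180.0, -24.3, 83.1]
ft_force: [0.5, -2.3, 3.8]
opening: 0.286
gripper_force: 44.2
```

{"op": "carry_out", "data": {
  "series": [-0.01,0,-0.05,0,0,0,-0.02,0,-0.12,0,0,0,-0.035,0,-0.2,0,0,0,-0.05,0,-0.28,0,0,0,-0.063,0,-0.36,0,0,0,-0.078,0,-0.44,0,0,0,-0.09,0,-0.51,0,0,0,0.01,0,-0.63,0,0,0,0.07,0,-0.75,0,0,0,0.12,0,-0.85,0,0,0,0.12,0,-0.85,0,0,0,0.12,0,-0.85,0,0,0]
}}

```text
time: 8.23
tool_pos: [0.4487, 0.0027, 0.3205]
tcp_rot: [179.9, -24.3, 83.1]
ft_force: [-0.3, -0.3, -1.2]
opening: 0.283
gripper_force: 44.5
```

```bash
cat > inhand.py <<'E'
from h import *
import pickle,sys
from scipy.optimize import least_squares
s=bot.sense();t=np.array(s["tool_pos"]);Rt=R.from_euler("xyz",s["tcp_rot"],degrees=True);print(t,s["tcp_rot"],s["opening"],s["gripper_force"],s["time"])
L=[]
for n in("scene","side","wrist"):
    im=bot.grab_frame(n);cv2.imwrite(f"pics/{sys.argv[1]}_{n}.png",im[:,:,::-1]);c=cam(n);sl=bot.silhouettes("scanner",n)
    print(n,"nose",[(round(m["score"],2),np.round(m["xy"],1)) for m in bot.mark_of("scanner",n)][:2],"mask",[(round(m["score"],2),np.round(m["rect"])) for m in sl][:3])
    g=Rt.apply([-.0,0,-.011])+t
    def P(a): return g-.14*a
    a0=Rt.apply([-.1736,0,-.985]);print(" predicted nose",proj(c,P(a0)).round(1),"butt",proj(c,P(a0)+.18*a0).round(1))
    if sl and n!="wrist": L.append((c,sl[0]["region"]))
M=[]
for c,m in L:
    yx=np.argwhere(m)[:,::-1].astype(float);mu=yx.mean(0);d=np.linalg.svd(yx-mu,full_matrices=False)[2][0];tt=(yx-mu)@d
    M.append((c,mu,d));print("ends",(mu+d*tt.min()).round(1),(mu+d*tt.max()).round(1),"width",((yx-mu)@[-d[1],d[0]]).std()*3.46)
if len(M)>1:
    # plane normals -> axis
    ns=[];cc=[]
    for c,mu,d in M:
        o,r1=ray(c,mu);_,r2=ray(c,mu+20*d);n=np.cross(r1,r2);n/=np.linalg.norm(n);ns.append(n);cc.append(n@o)
    a=np.cross(*ns);a/=np.linalg.norm(a);a*=np.sign(a[2]);X=np.linalg.lstsq(np.array(ns),np.array(cc),rcond=None)[0]
    b=Rt.inv().apply(a);x=Rt.inv().apply(X-t);x=x-b*(x[2]+.011)/b[2]
    print("axis in tool",b.round(3),"axis pt at grasp plane",x.round(4))
E
python3 inhand.py g1
```

```text
[0.44869011 0.00269759 0.32047561] [179.88040203 -24.27215308  83.13514574] 0.2827615597696004 44.461247781291604 8.2333
scene nose [(0.68, array([314.1, 163.4]))] mask []
 predicted nose [[310. 164.]] butt [[348.7  81.9]]
side nose [(0.58, array([335.6, 173. ]))] mask [(0.58, array([181., 196.,  28.,  46.])), (0.55, array([332.,  77.,  37.,  96.]))]
 predicted nose [[334.1 172.3]] butt [[361.9  77. ]]
wrist nose [(0.58, array([259. , 152.5]))] mask [(0.97, array([225., 142.,  63., 176.]))]
 predicted nose [[257.4 149. ]] butt [[256.2 304.1]]
ends [189.6 193.1] [196.1 242.3] width 22.73157456416924
```

```bash
python3 - <<'E'
from h import *
S,D,W=cam("scene"),cam("side"),cam("wrist")
s=bot.sense();t=np.array(s["tool_pos"]);Rt=R.from_euler("xyz",s["tcp_rot"],degrees=True)
X,e=tri([(S,(314.1,163.4)),(D,(335.6,173)),(W,(259,152.5))]);print(X,e,"tool",Rt.inv().apply(X-t),"pred",[-.0+.1736*.14,0,-.011+.985*.14])
bot.grab_frame("wrist");m=bot.silhouettes("scanner","wrist")[0]["region"]
for r in range(142,310,12):
    u=np.flatnonzero(m[r]);print(r,u.min(),u.max(),(u.min()+u.max())/2) if len(u) else 0
a=Rt.apply([-.1736,0,-.985]);g=Rt.apply([0,0,-.011])+t
print([proj(W,g+k*a).round(1).tolist() for k in(-.14,-.1,-.05,0)])
print([proj(W,g+k*a+o*Rt.apply([.985,0,-.1736])).round(1).tolist() for k,o in((-.14,.008),(-.14,-.008),(.04,.013))])
f=lambda n,x,y:cv2.resize(cv2.imread(f"pics/g1_{n}.png")[y:y+150,x:x+130],(260,300),interpolation=cv2.INTER_CUBIC)
cv2.imwrite("pics/g1c.png",np.hstack([f("scene",250,60),f("side",270,60),cv2.resize(cv2.imread("pics/g1_wrist.png")[120:330,170:350],(257,300))]))
E
```

```text
[0.45571015 0.07230071 0.2139256 ] [np.float64(2.183525820504839), np.float64(1.3841830861948385), np.float64(4.220909306240145)] tool [ 0.02025165 -0.00070783  0.12468621] pred [0.024304000000000003, 0, 0.1269]
154 245 271 258.0
166 241 274 257.5
178 240 275 257.5
190 239 277 258.0
202 237 278 257.5
214 234 280 257.0
226 234 281 257.5
238 233 281 257.0
250 231 282 256.5
262 231 283 257.0
274 229 284 256.5
286 228 285 256.5
298 228 285 256.5
[[[256.0, 149.1]], [[255.8, 167.4]], [[255.6, 198.4]], [[255.3, 244.9]]]
[[[256.0, 140.3]], [[256.0, 157.7]], [[254.8, 278.5]]]
```

View pics/g1c.png

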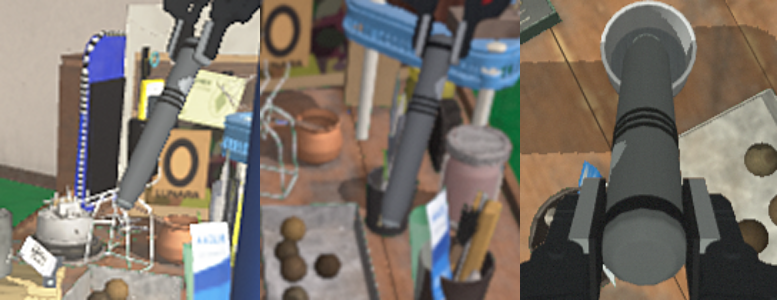

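The scanner sits in the hand as predicted, and the nose matches within about 4 mm. Now for the scan pose.

```bash
cat > scan.py <<'E'
from h import *
L=np.array([.668,-.043,.078]);y,sl=.553,.635
n=np.array([-np.sin(sl)*np.cos(y),-np.sin(sl)*np.sin(y),np.cos(sl)])
b=np.array([-.1736,0,-.9848]);nt=np.array([.0235,0,.1265])
s=bot.sense();Rc=R.from_euler("xyz",s["tcp_rot"],degrees=True)
ax=np.cross(Rc.apply(b),n);th=np.arccos(np.clip(Rc.apply(b)@n,-1,1))
Rmin=(R.from_rotvec(ax/np.linalg.norm(ax)*th)*Rc) if th>.02 else Rc
def tgt(off,Rt):return L+(.045+off)*n-Rt.apply(nt)
if __name__=="__main__":
    for r in(0,):
        Rt=R.from_rotvec(n*np.radians(r))*Rmin;print("roll",r,Rt.as_euler("xyz",degrees=True),"tool z",Rt.as_matrix()[:,2].round(3))
        for k in(.10,0):print("tcp",tgt(k,Rt).round(3));delta(tgt(k,Rt),Rt)
    nose=np.array(s["tool_pos"])+Rc.apply(nt);z=Rc.apply(b);print("focus err",np.linalg.norm(nose-.045*z-L),"angle",np.degrees(th),"nose",nose)
E
python3 scan.py
```

```text
roll 0 [155.09468373 -16.78216516  76.04072794] tool z [ 0.472  0.153 -0.868]
tcp [ 0.53  -0.129  0.298]
at [0.4483 0.0028 0.3195] [-179.93  -24.33   83.04] t 8.78 q [-19.4   4.5  95.   23.8  86.4 -15.2]
row [-0.4777, 0.3871, -0.1214, -0.1521, -0.0492, 0.0268] rows min 3.75742775183243 4.0738780541162765
tcp [ 0.58  -0.098  0.217]
at [0.4483 0.0028 0.3195] [-179.93  -24.33   83.04] t 8.78 q [-19.4   4.5  95.   23.8  86.4 -15.2]
row [-0.4754, 0.5728, 0.2328, -0.1521, -0.0492, 0.0268] rows min 4.6760063223451676 4.0738780541162765
focus err 0.2715024710781478 angle 29.168966867472538 nose [0.45706444 0.07582217 0.21387632]
```

{"op": "carry_out", "data": {
  "series": [-0.08,0.06,-0.12,-0.025,-0.008,0.004,-0.2,0.15,-0.121,-0.063,-0.02,0.011,-0.32,0.26,-0.121,-0.1,-0.032,0.018,-0.42,0.34,-0.121,-0.133,-0.043,0.023,-0.478,0.387,-0.121,-0.152,-0.049,0.027,-0.478,0.387,-0.121,-0.152,-0.049,0.027,-0.478,0.387,-0.121,-0.152,-0.049,0.027,-0.478,0.387,-0.121,-0.152,-0.049,0.027]
}}

```text
time: 9.45
tool_pos: [0.53, -0.1289, 0.2988]
tcp_rot: [155.1, -16.9, 76.1]
ft_force: [-0.2, 0.2, 0.0]
opening: 0.285
gripper_force: 44.7
```

```bash
python3 scan.py; python3 look.py w4; python3 - <<'E'
from h import *
from scan import L,n
c=cam("wrist");im=cv2.imread("pics/w4.png");f=np.array([np.cos(.553),np.sin(.553),0]);u=np.cos(.635)*f+[0,0,np.sin(.635)];w=np.cross(n,u)
q=[L+a*u+b*w for a,b in((.018,.028),(.018,-.028),(-.018,-.028),(-.018,.028))]
cv2.polylines(im,[np.round(proj(c,np.array(q))).astype(int)],True,(0,0,255),1)
p=proj(c,L)[0].astype(int);print(p);cv2.circle(im,tuple(p.tolist()),2,(0,0,255),-1)
p2=proj(c,np.array([L+.10*0*n+.045*n]))
cv2.imwrite("pics/w4c.png",cv2.resize(im[:260,120:460],None,fx=2,fy=2,interpolation=cv2.INTER_CUBIC))
E
```

```text
roll 0 [155.09186197 -16.8529137   76.08738784] tool z [ 0.472  0.154 -0.868]
tcp [ 0.53  -0.129  0.298]
at [ 0.53   -0.1289  0.2988] [155.09 -16.85  76.09] t 9.45 q [-28.1   1.2 103.7  25.5  56.3 -21.2]
row [-0.0037, -0.0019, 0.0029, 0.0, 0.0, -0.0] rows min 0.03023998721211174 9.488362817950941e-16
tcp [ 0.58  -0.098  0.217]
at [ 0.53   -0.1289  0.2988] [155.09 -16.85  76.09] t 9.45 q [-28.1   1.2 103.7  25.5  56.3 -21.2]
row [0.0652, -0.0019, 0.3969, 0.0, 0.0, -0.0] rows min 2.411415346402368 9.488362817950941e-16
focus err 0.10055742878187282 angle 0.3346201591647995 nose [ 0.59509308 -0.08759894  0.19581975]
scanner [(0.55, [286.9, 173.3])]
grip [(0.75, [256.6, 244.2]), (0.63, [289.2, 172.5])]
tub [(0.57, [37.5, 54.4])]
stand_a [(0.8, [247.0, 105.4])]
label_a [(0.8, [258.0, 112.4])]
crucible [(0.82, [278.1, 78.5])]
green_bottle []
[(0.83, [227.7, 143.3, 55.0, 174.5])]
[256 109]
```

View pics/w4c.png

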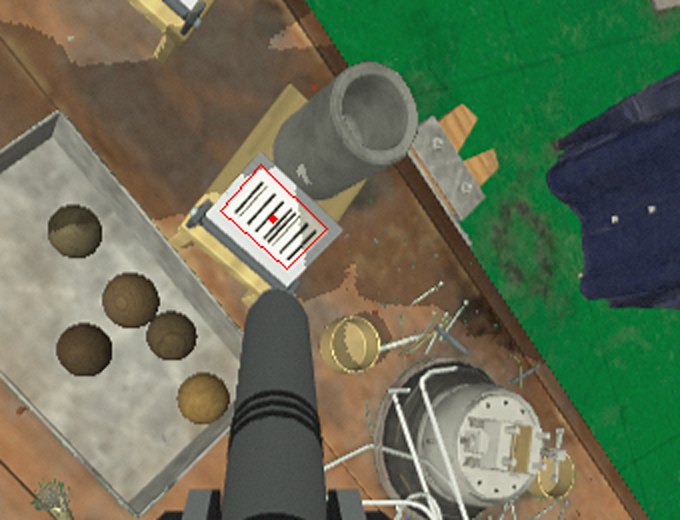

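The red model rectangle sits on the crucible label's paper, with its centre in the crop at (273,218). I'll move in and hold.

{"op": "carry_out", "data": {
  "series": [0.007,0,0.04,0,0,0,0.018,0,0.11,0,0,0,0.03,0,0.19,0,0,0,0.044,0,0.27,0,0,0,0.054,0,0.33,0,0,0,0.061,0,0.375,0,0,0,0.065,0,0.397,0,0,0,0.065,0,0.397,0,0,0,0.065,0,0.397,0,0,0,0.065,0,0.397,0,0,0]
}}

```text
time: 10.73
tool_pos: [0.5807, -0.0994, 0.2175]
tcp_rot: [155.0, -16.8, 76.0]
ft_force: [0.1, -0.4, -0.8]
opening: 0.284
gripper_force: 44.6
```

{"op": "carry_out", "data": {
  "series": [0,0,0,0,0,0,0,0,0,0,0,0,0,0,0,0,0,0,0,0,0,0,0,0,0,0,0,0,0,0,0,0,0,0,0,0,0,0,0,0,0,0,0,0,0,0,0,0,0,0,0,0,0,0,0,0,0,0,0,0,0,0,0,0,0,0,0,0,0,0,0,0,0,0,0,0,0,0,0,0,0,0,0,0,0,0,0,0,0,0,0,0,0,0,0,0,0,0,0,0,0,0,0,0,0,0,0,0,0,0,0,0,0,0,0,0,0,0,0,0]
}}

```text
time: 12.4
tool_pos: [0.5804, -0.099, 0.2166]
tcp_rot: [155.1, -16.8, 76.0]
ft_force: [-0.4, 0.3, -1.6]
opening: 0.284
gripper_force: 44.6
```

```bash
python3 scan.py; python3 - <<'E'
from h import *
for n in("scene","side"):
    bot.grab_frame(n);print(n,[(round(m["score"],2),np.round(m["xy"],1)) for m in bot.mark_of("scanner",n)][:2],[(round(m["score"],2),np.round(m["xy"],1)) for m in bot.mark_of("focus",n)][:2])
    from scan import L,n as N
    print("expected nose",proj(cam(n),L+.045*N))
E
```

```text
roll 0 [155.08178152 -16.81749422  76.02948517] tool z [ 0.472  0.153 -0.868]
tcp [ 0.53  -0.129  0.298]
at [ 0.5804 -0.099   0.2166] [155.08 -16.82  76.03] t 12.4 q [-21.6   7.8 108.6  27.5  43.2 -20.7]
row [-0.0655, -0.0007, -0.3962, -0.0, 0.0, 0.0] rows min 2.4077129290475727 2.483218042565508e-16
tcp [ 0.58  -0.098  0.217]
at [ 0.5804 -0.099   0.2166] [155.08 -16.82  76.03] t 12.4 q [-21.6   7.8 108.6  27.5  43.2 -20.7]
row [0.0037, -0.0009, -0.0023, -0.0, 0.0, 0.0] rows min 0.026772717481056092 2.483218042565508e-16
focus err 0.0011002476736653164 angle 0.3259654826712673 nose [ 0.64551902 -0.05787665  0.11355108]
scene [(0.95, array([282.3, 175.1]))] [(0.57, array([270.2, 186.6]))]
expected nose [[278.67608971 176.05709509]]
side [] [(0.25, array([242.3, 171.6]))]
expected nose [[262.40424921 157.91295395]]
```

```bash
python3 - <<'E'
from h import *
from scan import L,n as N
o=[]
for n in("scene","side"):
    im=bot.grab_frame(n)[:,:,::-1];c=cam(n);k=6
    P=np.array([L,L+.045*N,L+.225*N]);p=proj(c,P);x0,y0=(p[0]-[35,45]).astype(int)
    z=cv2.resize(im[y0:y0+66,x0:x0+66],None,fx=k,fy=k,interpolation=cv2.INTER_CUBIC)
    q=((p-[x0,y0]+.5)*k).astype(int);cv2.polylines(z,[q],False,(0,0,255),1)
    for v in q[:2]:cv2.circle(z,tuple(v.tolist()),4,(0,0,255),1)
    o.append(z)
cv2.imwrite("pics/aim.png",np.hstack(o))
E
```

```text
(no output)
```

View pics/aim.png

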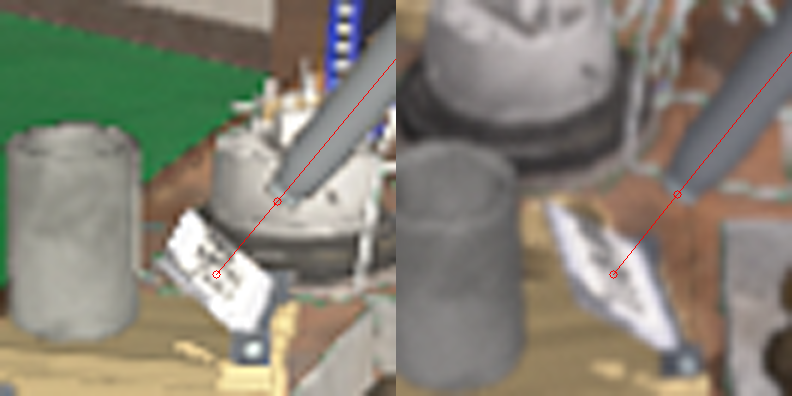

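The aim line runs from the nose to the middle of the crucible's label in both views, squarely and with a nose gap of roughly 48 mm. I'll nudge 3 mm closer and hold once more, then withdraw.

{"op": "carry_out", "data": {
  "series": [0.002,0,0.012,0,0,0,0.002,0,0.012,0,0,0,0.002,0,0.012,0,0,0,0.002,0,0.012,0,0,0,0.002,0,0.012,0,0,0,0.002,0,0.012,0,0,0,0.002,0,0.012,0,0,0,0.002,0,0.012,0,0,0,0.002,0,0.012,0,0,0,0.002,0,0.012,0,0,0,0.002,0,0.012,0,0,0,0.002,0,0.012,0,0,0,0.002,0,0.012,0,0,0,0.002,0,0.012,0,0,0,0.002,0,0.012,0,0,0,0.002,0,0.012,0,0,0,0.002,0,0.012,0,0,0,0.002,0,0.012,0,0,0,0.002,0,0.012,0,0,0,0.002,0,0.012,0,0,0]
}}

```text
time: 14.47
tool_pos: [0.5819, -0.0981, 0.2141]
tcp_rot: [155.1, -16.8, 76.0]
ft_force: [-0.0, -0.7, -0.3]
opening: 0.282
gripper_force: 44.6
```

{"op": "carry_out", "data": {
  "series": [0,0,0,0,0,0,0,0,0,0,0,0,0,0,0,0,0,0,0,0,0,0,0,0,0,0,0,0,0,0,0,0,0,0,0,0,-0.01,0,-0.06,0,0,0,-0.03,0,-0.16,0,0,0,-0.046,0,-0.28,0,0,0,-0.065,0,-0.4,0,0,0,-0.065,0,-0.4,0,0,0,-0.065,0,-0.4,0,0,0]
}}

```text
time: 15.47
tool_pos: [0.5311, -0.1293, 0.298]
tcp_rot: [154.9, -16.8, 76.0]
ft_force: [-0.0, -0.0, -0.7]
opening: 0.278
gripper_force: 44.6
```

```bash
cat > back.py <<'E'
from h import *
d=np.load("axis.npy");p,a0=d[:3],d[3:];tub=np.array([.465,.104,.006])
b=np.array([-.1736,0,-.9848]);nt=np.array([.0235,0,.1265])
# insert with lean 0.3 rad, same direction as before (clear of the rim)
h=a0[:2]/np.linalg.norm(a0[:2]);le=.30;a=np.r_[np.sin(le)*h,np.cos(le)]
Rt0=R.from_matrix(np.load("Rt.npy"));ax=np.cross(a0,a);ax/=np.linalg.norm(ax);Rt=R.from_rotvec(ax*np.arccos(a0@a))*Rt0
nose=tub+np.r_[-.018*h,.005]
for k in(.15,0):
    T=nose+k*a-Rt.apply(nt);print("axis",a.round(3),"nose",(nose+k*a).round(3),"tcp",T.round(3),Rt.as_euler("xyz",degrees=True).round(1));delta(T,Rt)
s=bot.sense();R_=R.from_euler("xyz",s["tcp_rot"],degrees=True);print("nose now",np.array(s["tool_pos"])+R_.apply(nt),"axis",R_.apply(b))
E
python3 back.py
```

```text
axis [-0.036 -0.293  0.955] nose [0.462 0.078 0.154] tcp [0.457 0.039 0.277] [-180.    -7.2   83. ]
at [ 0.5311 -0.1293  0.298 ] [154.86 -16.77  76.01] t 15.47 q [-28.    1.2 103.8  25.5  55.9 -21.2]
row [0.5325, -0.5134, 0.0338, 0.1472, -0.044, -0.049] rows min 4.439430876520634 4.05456324844106
axis [-0.036 -0.293  0.955] nose [0.467 0.122 0.011] tcp [0.462 0.083 0.134] [-180.    -7.2   83. ]
at [ 0.5311 -0.1293  0.298 ] [154.86 -16.77  76.01] t 15.47 q [-28.    1.2 103.8  25.5  55.9 -21.2]
row [0.5357, -0.7876, 0.5675, 0.1472, -0.044, -0.049] rows min 6.647204057128173 4.05456324844106
nose now [ 0.59670101 -0.08839147  0.19511751] axis [-0.508251   -0.30977514  0.80354731]
```

```bash
sed -i 's/le=.30/le=.42/; s/-.018\*h/-.022*h/' back.py; python3 back.py
```

```text
axis [-0.05  -0.405  0.913] nose [0.46  0.065 0.148] tcp [0.454 0.012 0.265] [-180.   -14.1   83. ]
at [ 0.5311 -0.1293  0.298 ] [154.86 -16.77  76.01] t 15.47 q [-28.    1.2 103.8  25.5  55.9 -21.2]
row [0.4153, -0.5076, 0.0525, 0.1498, -0.0066, -0.0401] rows min 3.9442971105742526 3.9010577647688667
axis [-0.05  -0.405  0.913] nose [0.468 0.126 0.011] tcp [0.461 0.073 0.128] [-180.   -14.1   83. ]
at [ 0.5311 -0.1293  0.298 ] [154.86 -16.77  76.01] t 15.47 q [-28.    1.2 103.8  25.5  55.9 -21.2]
row [0.4897, -0.787, 0.5782, 0.1498, -0.0066, -0.0401] rows min 6.549805841453128 3.9010577647688667
nose now [ 0.59670101 -0.08839147  0.19511751] axis [-0.508251   -0.30977514  0.80354731]
```

{"op": "carry_out", "data": {
  "series": [0.06,-0.08,-0.05,0.024,0,-0.006,0.17,-0.2,-0.05,0.06,0,-0.016,0.28,-0.34,-0.02,0.1,-0.004,-0.027,0.37,-0.45,0.03,0.133,-0.006,-0.036,0.415,-0.508,0.052,0.15,-0.007,-0.04,0.415,-0.508,0.052,0.15,-0.007,-0.04,0.415,-0.508,0.052,0.15,-0.007,-0.04,0.415,-0.508,0.052,0.15,-0.007,-0.04]
}}

```text
time: 16.13
tool_pos: [0.4531, 0.0124, 0.2632]
tcp_rot: [-179.7, -14.1, 83.0]
ft_force: [0.2, -0.4, -0.5]
opening: 0.283
gripper_force: 44.6
```

```bash
python3 back.py; python3 inhand.py g2 | grep -E "nose"; python3 - <<'E'
from h import *
# tub centre check from rim ellipse marks
c=cam("wrist");im=cv2.imread("pics/g2_wrist.png")
t=np.linspace(0,2*np.pi,60)
for r,z in((.038,.09),(.042,.09)):
    q=proj(c,np.c_[.465+r*np.cos(t),.104+r*np.sin(t),0*t+z]).astype(int);cv2.polylines(im,[q],True,(0,0,255),1)
cv2.imwrite("pics/g2c.png",cv2.resize(im[:330,130:390],None,fx=1.8,fy=1.8,interpolation=cv2.INTER_CUBIC))
E
```

```text
axis [-0.05  -0.405  0.913] nose [0.46  0.065 0.148] tcp [0.454 0.012 0.265] [-180.   -14.1   83. ]
at [0.4531 0.0124 0.2632] [-179.73  -14.05   82.97] t 16.13 q [-10.6   5.1  99.4  14.4  77.1  -7.1]
row [0.0003, 0.0024, -0.0074, -0.0015, 0.0001, -0.0001] rows min 0.04661527873992623 0.03721601823352481
axis [-0.05  -0.405  0.913] nose [0.468 0.126 0.011] tcp [0.461 0.073 0.128] [-180.   -14.1   83. ]
at [0.4531 0.0124 0.2632] [-179.73  -14.05   82.97] t 16.13 q [-10.6   5.1  99.4  14.4  77.1  -7.1]
row [0.1046, 0.0052, 0.5835, -0.0015, 0.0001, -0.0001] rows min 3.5540464671457426 0.03721601823352481
nose now [0.45907042 0.06561762 0.14614933] axis [-0.04525238 -0.40504689  0.91315784]
scene nose [(0.75, array([314.5, 194.4])), (0.68, array([334. , 129.2]))] mask [(0.69, array([309., 108.,  33.,  88.]))]
 predicted nose [[310.5 195.2]] butt [[339.3 110. ]]
side nose [(0.89, array([330.9, 195.1]))] mask [(0.58, array([329., 106.,  28.,  90.]))]
 predicted nose [[330.1 196.3]] butt [[352.6 107.3]]
wrist nose [(0.73, array([259. , 154.7]))] mask [(0.91, array([228., 145.,  58., 173.]))]
 predicted nose [[255.8 149. ]] butt [[255.2 301.6]]
```

View pics/g2c.png

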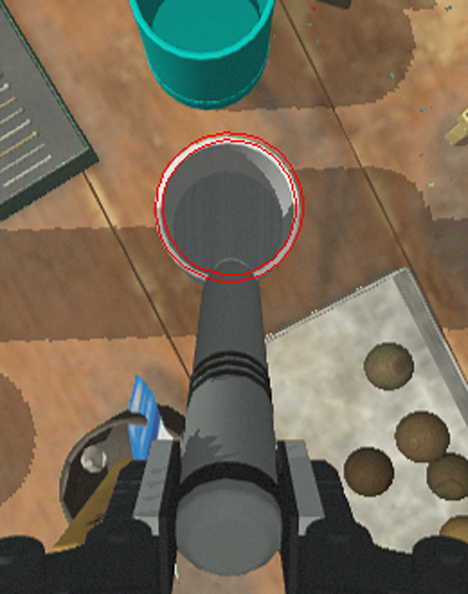

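The overlay matches the tub's rim, whose centre is at crop (229,207), and the rod is lined up with it. I'll lower it in.

{"op": "carry_out", "data": {
  "series": [0.008,0.002,0.04,-0.001,0,0,0.02,0.004,0.11,-0.0015,0,0,0.034,0.005,0.19,-0.0015,0,0,0.048,0.005,0.27,-0.0015,0,0,0.063,0.005,0.35,-0.0015,0,0,0.077,0.005,0.43,-0.0015,0,0,0.09,0.005,0.5,-0.0015,0,0,0.098,0.005,0.55,-0.0015,0,0,0.103,0.005,0.575,-0.0015,0,0,0.105,0.005,0.585,-0.0015,0,0,0.105,0.005,0.585,-0.0015,0,0,0.105,0.005,0.585,-0.0015,0,0,0.105,0.005,0.585,-0.0015,0,0]
}}

```text
time: 17.67
tool_pos: [0.4617, 0.0729, 0.1291]
tcp_rot: [179.9, -14.1, 83.0]
ft_force: [0.3, 0.2, -0.4]
opening: 0.288
gripper_force: 44.7
```

```bash
python3 back.py | tail -3; python3 -c "
from h import *
s=bot.sense();print(s['ft_force'],s['gripper_force'],s['opening'])"; python3 inhand.py g3 | grep nose
```

```text
at [0.4617 0.0729 0.1291] [179.88 -14.08  82.99] t 17.67 q [ -2.9  11.6 112.3  17.   56.1  -5.3]
row [-0.0022, -0.0021, 0.0039, 0.0006, -0.0001, 0.0] rows min 0.029822339983058634 0.016206994336977597
nose now [0.46849695 0.12605501 0.01210417] axis [-0.05175188 -0.40465503  0.91298633]
[ 0.2985652   0.16750831 -0.43908965] 44.65024357661605 0.28799572208077295
scene nose [] mask [(0.73, array([292., 179.,  25.,  57.]))]
 predicted nose [[286.6 261.8]] butt [[314.8 179.7]]
side nose [(0.24, array([223.1, 217.8]))] mask [(0.66, array([316., 181.,  22.,  62.]))]
 predicted nose [[312.6 259.9]] butt [[333.1 181. ]]
wrist nose [(0.77, array([258.9, 154.1]))] mask [(0.94, array([227., 145.,  60., 174.])), (0.32, array([446., 242.,  66., 127.]))]
 predicted nose [[256.9 149.4]] butt [[256.2 304.2]]
```

{"op": "carry_out", "data": {
  "series": [-0.001,0,0.005,0,0,0,-0.002,0,0.01,0,0,0,-0.003,0,0.013,0,0,0,-0.004,0,0.016,0,0,0,-0.004,0,0.016,0,0,0,-0.004,0,0.016,0,0,0]
}}

```text
time: 18.62
tool_pos: [0.461, 0.0732, 0.1242]
tcp_rot: [180.0, -14.1, 83.0]
ft_force: [-0.2, -1.1, 1.0]
opening: 0.281
gripper_force: 44.8
```

{"op": "carry_out", "data": {
  "series": [0,0,0,0,0,0,0,0,0,0,0,0,0,0,0,0,0,0,0,0,0,0,0,0,0,0,0,0,0,0,0,0,0,0,0,0,0,0,0,0,0,0,0,0,0,0,0,0,0,0,0,0,0,0,0,0,0,0,0,0],
  "claw": 1
}}

```text
time: 19.45
tool_pos: [0.461, 0.0732, 0.1241]
tcp_rot: [180.0, -14.1, 83.0]
ft_force: [-0.0, 0.6, 0.9]
opening: 1.0
gripper_force: 0.0
```

```bash
sed -i 's/abs(l+w\/2-(307 if n=="scene" else 330))<15 and t<200/True/; s/^V=.*/V=[]/' sc.py; sed -i '/np.save/d' sc.py; python3 sc.py
```

```text
scene [(0.69, array([294., 182.,  33.,  54.]))]
side [(0.92, array([315., 181.,  29.,  59.]))]
mask 740 [309.9 209.2] [-0.42   0.908] ends [321.5 184.1] [297.8 235.3] width 13.573225034033774
mask 842 [327.6 211.3] [-0.306  0.952] ends [337.1 181.7] [318.  241.3] width 13.532348907003923
[ 0.4564  0.0589 -0.1135 -0.5946] [-0. -0. -0. -0.]
axis [-0.097 -0.509  0.855] lean 0.5443637157257764 nose@.010 [[0.47002728 0.13021182 0.01      ]] butt [0.45255054 0.03864748 0.16398226] grip [0.45643426 0.05899511 0.12976398]
proj butt [[321.4 184.3]] nose [[285.  262.9]]
proj butt [[337.1 181.9]] nose [[311.5 261.4]]
```

The scanner leans on the rim at about 0.55 rad, as at the start. I'll retreat straight back.

{"op": "carry_out", "data": {
  "series": [0,0,-0.05,0,0,0,0,0,-0.15,0,0,0,0,0,-0.27,0,0,0,0,0,-0.4,0,0,0,0,0,-0.55,0,0,0,0,0,-0.7,0,0,0,0,0,-0.8,0,0,0,0,0,-0.8,0,0,0,0,0,-0.8,0,0,0]
}}

```text
time: 20.4
tool_pos: [0.4556, 0.0245, 0.3194]
tcp_rot: [179.8, -14.1, 83.0]
ft_force: [0.4, 0.0, -0.6]
opening: 0.999
gripper_force: 0.0
```

```bash
python3 sc.py; python3 - <<'E'
from h import *
S,D=cam("scene"),cam("side")
for n in("scene","side"):
    a=cv2.imread(f"pics/{n}0.png");b=bot.grab_frame(n)[:,:,::-1].copy()
    for l,(x,y,w,h) in {"scene":{"stands":(170,155,110,95),"wedge":(190,245,35,40)},"side":{"stands":(175,140,95,125),"wedge":(235,275,35,40)}}[n].items():
        print(n,l,"mean abs diff",cv2.absdiff(a,b)[y:y+h,x:x+w].mean().round(2))
s=bot.sense();print(s["tool_pos"],s["ft_force"],s["time"])
E
```

```text
scene [(0.77, array([295., 183.,  32.,  52.]))]
side [(0.59, array([313., 183.,  28.,  60.]))]
mask 623 [310.2 208. ] [-0.414  0.91 ] ends [321.2 184. ] [298.2 234.4] width 11.550824199141813
mask 825 [327.6 211.2] [-0.291  0.957] ends [336.6 181.6] [318.5 241.4] width 13.365135841150597
[ 0.4568  0.0591 -0.0954 -0.6163] [ 0. -0.  0. -0.]
axis [-0.081 -0.523  0.849] lean 0.5576362931652887 nose@.010 [[0.46827342 0.13308304 0.01      ]] butt [0.45370594 0.0389508  0.1627315 ] grip [0.45694316 0.05986908 0.12879116]
proj butt [[320.8 184.7]] nose [[284.8 263.8]]
proj butt [[336.4 182.3]] nose [[312.  262.6]]
scene stands mean abs diff 7.81
scene wedge mean abs diff 0.6
side stands mean abs diff 9.77
side wedge mean abs diff 0.98
[0.45453562 0.02521772 0.31690146] [-0.65763507  0.48725829 -0.45258117] 20.7
```

```bash
python3 - <<'E'
from h import *
for n in("scene","side"):
    bot.grab_frame(n)
    for l in("crucible","green_bottle","wedge","label_a","brass_cup"):print(n,l,[(round(m["score"],2),np.round(m["xy"]).tolist()) for m in bot.mark_of(l,n)][:2])
b=bot.grab_frame("scene")[155:255,165:345,::-1];a=cv2.imread("pics/scene0.png")[155:255,165:345]
cv2.imwrite("pics/end.png",cv2.resize(np.vstack([a,b]),None,fx=3,fy=3,interpolation=cv2.INTER_CUBIC))
E
```

```text
scene crucible [(0.8, [246.0, 197.0])]
scene green_bottle [(0.74, [192.0, 217.0])]
scene wedge [(0.66, [206.0, 277.0])]
scene label_a [(0.74, [267.0, 187.0]), (0.65, [222.0, 207.0])]
scene brass_cup []
side crucible [(0.74, [226.0, 183.0]), (0.63, [224.0, 218.0])]
side green_bottle [(0.64, [195.0, 234.0])]
side wedge [(0.77, [249.0, 308.0]), (0.35, [224.0, 217.0])]
side label_a [(0.69, [225.0, 218.0]), (0.52, [251.0, 170.0])]
side brass_cup [(0.59, [244.0, 171.0])]
```

Nothing has moved: every mark is within 3 px of where it was at the start, so the image difference is shadow. The scanner leans in the tub, released. Handing in.

```bash
python3 -c "
from plant import bot
print(bot.hand_in())"
```

```text
the job is handed in; nothing more can be done
None
```

I scanned the crucible's label, stood the scanner back nose down in the metal tub leaning about 0.56 rad (32°), and handed the job in at about 21 s; nothing else appeared to have moved, but the hand-in returned no verdict.

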